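Lock and pull-test the bayonet filter cap of a powder-extraction head

ROBOT

A 6-joint arm with a two-finger parallel gripper is mounted at the origin on the work surface. World frame = base frame: x ahead of the robot, y to its left, z up, the work surface at z = 0. Lengths are in m, angles in rad, forces in N, time in s.
With the tool pointing down it reaches from about 0.275 to 0.725 m from the base axis. Payload 15.9 kg.
Tool frame: the origin (TCP) lies at the very end of the fingers, on their centre line; the grasp point (between the pads) lies 19 mm behind it; z points along the fingers, y is the direction in which the jaws open and shut (so a half turn about z gives the same grasp; the last joint's range is limited). The gripper opens to 85 mm and grips with 20 to 120 N. Pads are 22 mm wide; open, the fingers measure 114 mm over their backs; the gripper's body (76 mm by 85 mm) begins 54 mm behind the grasp point. The pads swing forward as they close: fully open they stand 13 mm farther back than shut.
Start: joints at [-1.304, 0.213, -0.034, 1.323, 0, 1.571], TCP at [0.132, -0.482, 0.231] pointing down, gripper open.
Joint ranges: [-2.98, 2.98], [-0.74, 1.72], [-1.14, 1.35], [-2.1, 2.04], [-1.57, 1.44], [-3.14, 3.14]. Speed limits (rad/s): [1.89, 1.89, 2.39, 2.57, 3.14, 3.14].

INTERFACE

Orientations are given as a unit quaternion [w, x, y, z].
In Python, from rig import sensors, eyes, r gives the robot as it stands.
- The arm moves only by the tool send_rows, never from a script. Its arguments are lists of equal length, an entry for each row: "rot": the turn, a rotation vector about the tool's x, y, z in rad, a list of three; "offset": the shift along the tool's x, y, z in mm, a list of three; "jaw": the opening, from 0 (shut) to 1 (fully open). In form: {"rot": [[ax, ay, az], ...], "offset": [[dx, dy, dz], ...], "jaw": [jaw, ...]}. A call has 1 to 5 rows; each row shifts and turns the pose as measured when the row begins, along the tool's axes as they then stand; what a row does not reach is not made up. A row lasts 1/10 s, in which the tool goes at most 50 mm and 8.59 degrees, less where a joint would pass 70% of its speed; a pose out of reach is approached as far as the arm can. A call is refused whole if a number of a shift passes 50 or a number of a turn 0.15, either way. A call with a gripper value outside its range is refused whole. The fingers move at their own pace and stop on an object; the grip force is fixed at half the most. Time passes only in rows, so rows that do not move let the fingers close. It gives the time, the measured TCP pose, the force and the opening at its end, in the units of the state.
- sensors.observe(): the state, without advancing time (a new reading comes with each control period).
- eyes.snapshot(name): name is "scene" or "top" or "wrist"; returns a dict with "pixels" (420x560x3 uint8, blue, green, red), "range_z" (420x560 float32, m along the optical axis (not along the pixel's ray), 0 where there is no reading), "camera_matrix" (3x3 intrinsics, pixels), "dist_coeffs" ([k1, k2, p1, p2, k3] as OpenCV has them; the pictures are not rectified), "R" (3x3) and "t" (3): a world point X has camera coordinates R X + t; the wrist camera has in their place "tool_from_camera" (4x4, takes a point from camera to tool coordinates, whose origin is the TCP and whose axes are the flange's). Camera axes: x right, y down, z forward; pixel columns grow to the right and rows downward; lengths in m; the calibration is good to about 2 mm. A picture is of the moment at which its call begins: read the wrist's pose just before it.
- r.finish_job(): hands the job in, once; it reports no verdict.
The state is a dict: "t": time; "joint_positions": joint angles; "joint_vel": joint speeds; "tau": joint torques, N m; "position": TCP position; "tool_rot": TCP orientation; "contact_force": force on the tool from outside, world axes, zero at the start; "moment": the same for the moment, N m; "finger_gap": opening from 0.0 (shut) to 1.0 (fully open).
Only numpy, scipy, OpenCV 4.12 (cv2) and the standard library are available. Lean on these libraries where they do the work, as an engineer would, in place of code of your own. Each camera call takes 0.05 s, during which the arm holds its last target. There are 200 camera calls.

TASK

The blue bar-grip filter cap on the white powder-extraction head has sprung out of its bayonet lock: push it straight in along its slanting axis, turn it clockwise about a quarter turn and let it rise until it clicks home. Then prove that it is retained: tug it straight out along its axis with about 12 N, so that the green band of the sprung collar shows but you do not pull on into the red, hold that pull for a full second, let it back and release it. Leave the cap locked, and do not disturb the grey head or the other things on the bench.

Things in the scene. Friction and masses are not known exactly. Their poses are not given: they have to be found in the camera images.
- cap_grip (a point): On the cap's axis in its upright blue grip bar (54 long, 14 wide, 36 mm tall, white dash at one end), 14 mm below the bar's top and 22 mm above the blue disc (72 mm across) it stands on: fingers must not reach over 22 mm past it. Axes, moving with the cap: z out of the white head along the cap's axis (35 degrees from vertical, leaning towards the robot), y along the bar, x across it.
- mouth (a point): Centre of the mouth of the black barrel (96 mm across, 20 mm proud of the slanting face) of the white head, a housing about 210 x 180 x 205 mm fixed to the bench. z up, y sideways, -x the way the face leans; the cap's axis passes here at 35 degrees from z towards -x. The grip point is 60 mm out along it when the cap is sprung out.
- plunger (a joint): How far the cap is pushed in, m: 0 sprung out (start), 0.016 bottomed. A spring pushes it out: 4 N at 0, 10 N at 0.012, 12 N at 0.016. The cap can be turned only when pushed in more than 0.012; turned past 1.25 rad and let rise, it clicks into its notch and stays at 0.008.
- cap (a joint): Turn of the cap, rad, growing clockwise as seen looking at the cap from outside. 0 to 0.12 when sprung out (bar level, along the head's y); the notch catches it between 1.25 and the end stop at 1.5 (bar up and down the slope); 1.4 is a good place to let it rise.
- collar (a joint): How far the steel collar (86 mm across) round the cap is pulled out of the black barrel, m: 0 at rest, 0.024 end stop. The locked cap pulls it out against a spring: 4.8 N starts it, then 600 N/m: 12 N at 0.012. It bares a yellow band (to 0.008), then green (0.008 to 0.016, the wanted pull), then red (too hard).
- other_unit: Grey head of the same size (210 x 180 x 205 mm) with a round yellow plug, fixed; origin at the centre of its underside. To be left alone.
- jar: Open glass jar, 76 mm across, 115 mm tall, loose; origin at the centre of its underside.
- vial: Small grey powder vial with black cap, 36 mm across, 52 mm tall, loose; origin at the centre of its underside.
- jar_lid: Flat black jar lid, 74 mm across, 16 mm tall, loose; origin at the centre of its underside.
- brush: Black-handled brush lying on the paper, loose; origin at its middle, underside.
- roller: Small rubber roller with wooden handle lying on the bench, about 170 mm long, loose; origin under the roller.

How it is judged:
On the way, in this order (a step that is already met when the one before it is completed fails the run):
1. the cap is turned home and has risen into its notch, and is not being tugged (value of joint cap above 1.2 rad and value of joint plunger below 0.0098 m and value of joint collar below 0.006 m), for 0.1 s.
2. the locked cap is tugged out so that the collar shows green (9.5 to 14.7 N), held for 0.8 s (value of joint collar between 0.0078 and 0.0165 m and value of joint cap above 1.2 rad), for 0.8 s.
At the end, for the whole second after the job is handed in: The cap is locked (turned more than 1.2 rad, risen into its notch: pushed in 6 to 9.8 mm) and the collar is back within 2 mm of rest (value of joint cap above 1.2 rad and value of joint plunger between 0.006 and 0.0098 m and value of joint collar below 0.002 m); the robot touches nothing.
It fails at once if the cap was pulled well into the red (collar out more than 18 mm, 15.6 N) (value of joint collar above 0.018 m).
It fails at once if the grey head was pushed (contact force between any of the fingers, the arm and other_unit above 3 N).
It fails at once if a bystander was moved more than 25 mm (distance of any of jar, vial, jar_lid, brush, roller from where it was at the start of the episode above 0.025 m).
It also fails if it takes over 45 s, if anything falls off the work surface, if the arm or the gripper's body presses on something with over 40 N, if the wrist force passes 120 N, or if a joint passes its speed limit or range.

## Working session

There is one attempt and no reset: what is moved stays moved. The work goes in short steps, Python scripts to look and compute and a tool call to move; the robot and the scene stay as the last step left them, time stands still between calls to the robot, and variables do not carry over. Pictures are saved under pics/ and viewed, about 8 in all and at most 12, crops included, and the job is handed in when it is done.

Besides the shell and the picture viewer there is one more tool, called after "Request:" by a JSON object that holds its "api" and its "payload", one argument or row to a line. send_rows: Moves the arm, as the interface text tells. Its arguments: {"type":"object","properties":{"rot":{"type":"array","items":{"type":"array","items":{"type":"number"}}},"offset":{"type":"array","items":{"type":"array","items":{"type":"number"}}},"jaw":{"type":"array","items":{"type":"number"}}},"required":["rot","offset","jaw"]}

```bash
ls; mkdir -p pics; cat > h.py <<'E'
import numpy as np, cv2, sys
from scipy.spatial.transform import Rotation as Ro
from rig import sensors, eyes, r
def snap(n,f):
    s=eyes.snapshot(n); cv2.imwrite('pics/'+f,s['pixels']); np.save('pics/'+f+'.npy',s,allow_pickle=True); return s
def pt(s,u,v,d=None):
    K=s['camera_matrix']; D=np.array(s['dist_coeffs'],float)
    q=cv2.undistortPoints(np.array([[[u,v]]],float),np.array(K),D)[0,0]
    z=s['range_z'][int(round(v)),int(round(u))] if d is None else d
    c=np.array([q[0]*z,q[1]*z,z]); return np.array(s['R']).T@(c-np.array(s['t']))
def st():
    o=sensors.observe(); return o
E
python3 - <<'E'
from h import *
o=st(); print(o['t'],o['position'],o['tool_rot'],o['contact_force'],o['finger_gap'])
a=snap('scene','a.png'); b=snap('top','b.png')
cv2.imwrite('pics/ab.png',cv2.resize(np.vstack([a['pixels'],b['pixels']]),(400,600))) 
E
```

```text
pics
0.0 [ 0.13174465 -0.48198112  0.23080241] [-5.72368698e-04  9.91114822e-01  1.33007807e-01 -6.59268781e-05] [-0.23085633 -0.02105705  0.53633841] 0.9980961231548577
```

View pics/a.png

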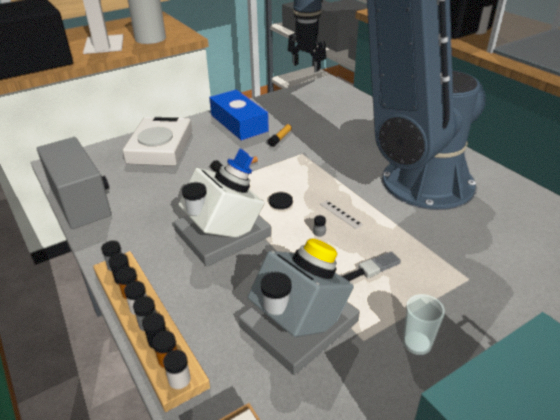

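View pics/b.png

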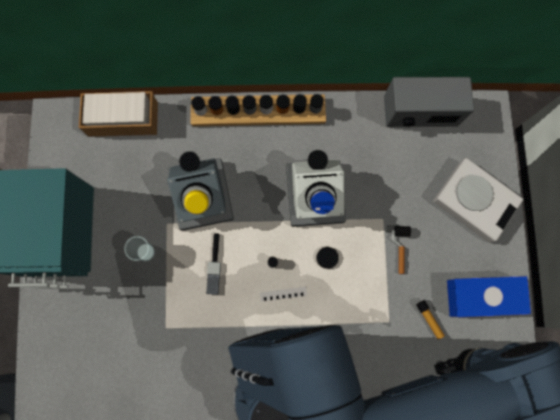

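The scene view shows the white head with its blue cap at (240,165). The top view shows it at (321,201), with the grey head about 120 px to its left. Next I'll measure the blue cap from depth.

```bash
cat >> h.py <<'E'
def cloud(s):
    h,w=s['range_z'].shape; u,v=np.meshgrid(np.arange(w,dtype=float),np.arange(h,dtype=float))
    q=cv2.undistortPoints(np.stack([u,v],-1).reshape(-1,1,2),np.array(s['camera_matrix']),np.array(s['dist_coeffs'],float))[:,0]
    z=s['range_z'].reshape(-1,1); c=np.hstack([q*z,z]); return ((c-np.array(s['t']))@np.array(s['R'])).reshape(h,w,3)
def blue(s): 
    H=cv2.cvtColor(s['pixels'],cv2.COLOR_BGR2HSV); return (H[...,0]>100)&(H[...,0]<130)&(H[...,1]>150)&(H[...,2]>50)
E
python3 - <<'E'
from h import *
for n,(u0,u1,v0,v1) in {'a':(215,265,145,195),'b':(300,345,180,220)}.items():
    s=np.load(f'pics/{n}.png.npy',allow_pickle=True).item()
    P=cloud(s); m=blue(s); k=np.zeros_like(m); k[v0:v1,u0:u1]=1; m&=k
    p=P[m&(s['range_z']>0)]; print(n,len(p)); print(np.percentile(p,[2,10,25,50,75,90,98],axis=0).round(4))
    top=p[p[:,2]>np.percentile(p[:,2],90)]; print('top',top.mean(0))
    c=s['pixels'][v0-20:v1+20,u0-20:u1+20]; cv2.imwrite(f'pics/{n}c.png',cv2.resize(c,None,fx=6,fy=6,interpolation=cv2.INTER_CUBIC)); print(c.shape)
    y=m
s=np.load('pics/b.png.npy',allow_pickle=True).item(); P=cloud(s)
# white head outline corners in top view
for u,v in [(294,163),(340,161),(345,215),(296,222),(321,201),(310,200),(330,200)]: print(u,v,P[v,u].round(3))
a=cv2.imread('pics/ac.png');b=cv2.imread('pics/bc.png');h=min(len(a),len(b))
cv2.imwrite('pics/c.png',np.hstack([cv2.resize(a,(400,400)),cv2.resize(b,(400,400))]))
E
```

```text
a 316
[[ 0.5692 -0.1607  0.1948]
 [ 0.573  -0.1546  0.2037]
 [ 0.5773 -0.1437  0.2097]
 [ 0.5844 -0.1284  0.216 ]
 [ 0.5928 -0.1152  0.2229]
 [ 0.6086 -0.1106  0.2293]
 [ 0.6167 -0.1046  0.2329]]
top [ 0.57285461 -0.1394664   0.23170641]
(90, 90, 3)
b 372
[[ 0.561  -0.1701  0.1858]
 [ 0.5642 -0.1632  0.1973]
 [ 0.5723 -0.1545  0.2079]
 [ 0.5883 -0.1407  0.2139]
 [ 0.5995 -0.1278  0.2245]
 [ 0.6072 -0.1158  0.2318]
 [ 0.6129 -0.11    0.2368]]
top [ 0.56867145 -0.1461575   0.23444687]
(80, 85, 3)
294 163 [ 0.735 -0.066  0.112]
340 161 [ 0.774 -0.23  -0.009]
345 215 [ 0.577 -0.231  0.043]
296 222 [ 0.558 -0.071  0.039]
321 201 [ 0.592 -0.138  0.201]
310 200 [ 0.599 -0.107  0.183]
330 200 [ 0.593 -0.164  0.205]
```

View pics/c.png

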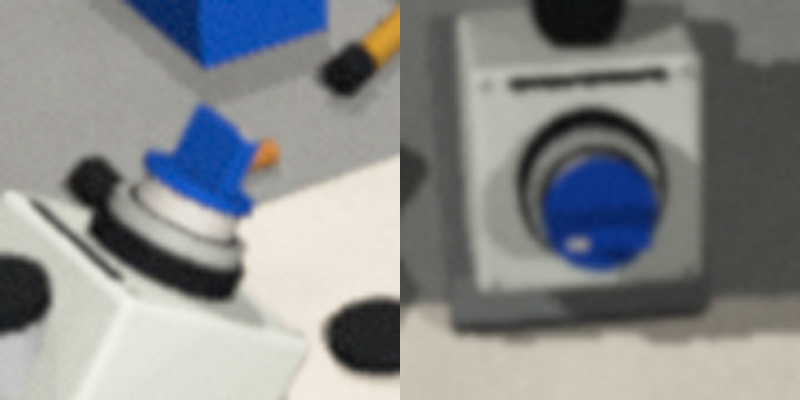

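```bash
python3 - <<'E'
from h import *
s=np.load('pics/b.png.npy',allow_pickle=True).item(); P=cloud(s); 
k=np.zeros(P.shape[:2],np.uint8); cv2.fillPoly(k,[np.array([[297,176],[341,175],[342,213],[299,214]])],1)
p=P[(k>0)]; rng=np.random.default_rng(0); best=0
for _ in range(500):
    q=p[rng.choice(len(p),3,False)]; n=np.cross(q[1]-q[0],q[2]-q[0]); n/=np.linalg.norm(n)+1e-12
    m=abs((p-q[0])@n)<.004
    if m.sum()>best: best=m.sum(); bm=m
q=p[bm]; c=q.mean(0); n=np.linalg.svd(q-c)[2][2]; n*=np.sign(n[2]); print(best,len(p),'n',n,'tilt',np.degrees(np.arccos(n[2])),'yaw',np.degrees(np.arctan2(-n[1],-n[0])),c)
# slot ends direction
for uv in [[(304,177.0),(337,175.0)]]:
    a,b=[pt(s,*x) for x in uv[0:1][0]]; print(a,b,np.degrees(np.arctan2((a-b)[1],(a-b)[0]))-90)
# blue points in frame of axis with yaw guess
for yaw in (0,np.arctan2(-n[1],-n[0])):
  z=np.array([-np.sin(.6109)*np.cos(yaw),-np.sin(.6109)*np.sin(yaw),np.cos(.6109)]); y=np.array([-np.sin(yaw),np.cos(yaw),0]); x=np.cross(y,z)
  for nm,(u0,u1,v0,v1) in {'a':(215,265,145,195),'b':(300,345,180,220)}.items():
    s2=np.load(f'pics/{nm}.png.npy',allow_pickle=True).item(); m=blue(s2); kk=np.zeros_like(m); kk[v0:v1,u0:u1]=1
    p2=cloud(s2)[m&kk]; l=p2@np.array([x,y,z]).T; zz=np.percentile(l[:,2],[2,98]); print(nm,'z',zz,'facez',c@z)
    for h0,h1 in ((-.002,.012),(.015,.032)):
      g=l[(l[:,2]>zz[1]-h1)&(l[:,2]<zz[1]-h0)]; print(h0,len(g),np.percentile(g,[3,50,97],axis=0).round(4))
    g=l[l[:,2]<zz[1]-.028]; print('disc',len(g),np.percentile(g,[3,50,97],axis=0).round(4))
  print(np.array([x,y,z]).round(4).tolist())
E
```

```text
720 1736 n [-0.58559051 -0.02543614  0.81020785] tilt 35.88375632042199 yaw 2.487177692251981 [ 0.62709108 -0.13587064  0.16086848]Traceback (most recent call last):
  File "<stdin>", line 12, in <module>
TypeError: Value after * must be an iterable, not int
```

Request:
{"api": "send_rows", "payload": {
  "rot": [
    [0,0,0.1],
    [0,0,0],
    [0,0,0]
  ],
  "offset": [
    [0,0,-50],
    [0,0,-50],
    [0,0,-50]
  ],
  "jaw": [1,1,1]
}}

```text
t: 0.4
position: [0.1305, -0.4774, 0.376]
tool_rot: [-0.009, 0.997, 0.081, -0.002]
contact_force: [-0.1, -1.3, 1.4]
finger_gap: 0.999
```

```bash
python3 - <<'E'
from h import *
o=st(); print(o['t'],o['joint_positions'],o['position'],o['tool_rot'])
E
```

```text
0.4 [-1.30403766e+00  2.55473064e-01  3.87575735e-01  1.72205542e+00
 -8.11876613e-07  1.67494005e+00] [ 0.13046374 -0.47741508  0.37599682] [-0.00941376  0.99665065  0.0812142  -0.0017665 ]
```

```bash
python3 - <<'E'
from h import *
s=np.load('pics/b.png.npy',allow_pickle=True).item()
a=pt(s,304,177);b=pt(s,337,175); print(a,b,np.degrees(np.arctan2((a-b)[1],(a-b)[0]))-90)
c=np.array([0.62709108,-0.13587064,0.16086848])
for yaw in (.0434,):
  z=np.array([-np.sin(.6109)*np.cos(yaw),-np.sin(.6109)*np.sin(yaw),np.cos(.6109)]); y=np.array([-np.sin(yaw),np.cos(yaw),0]); x=np.cross(y,z)
  for nm,(u0,u1,v0,v1) in {'a':(215,265,145,195),'b':(300,345,180,220)}.items():
    s2=np.load(f'pics/{nm}.png.npy',allow_pickle=True).item(); m=blue(s2); kk=np.zeros_like(m); kk[v0:v1,u0:u1]=1
    p2=cloud(s2)[m&kk]; l=p2@np.array([x,y,z]).T; zz=np.percentile(l[:,2],[2,98]); print(nm,'z',zz,'facez',c@z)
    for h0,h1 in ((-.002,.012),(.015,.032)):
      g=l[(l[:,2]>zz[1]-h1)&(l[:,2]<zz[1]-h0)]; print(h0,len(g),np.percentile(g,[3,50,97],axis=0).round(4).tolist())
    g=l[l[:,2]<zz[1]-.028]; print('disc',len(g),np.percentile(g,[3,50,97],axis=0).round(4).tolist())
  print(np.array([x,y,z]).round(4).tolist())
E
```

```text
[ 0.66771214 -0.09095681  0.19226723] [ 0.67248117 -0.19026517  0.19041376] 2.749376306657396
a z [-0.17264063 -0.13279273] facez -0.22420991555088204
-0.002 73 [[0.5901, -0.1841, -0.1442], [0.5969, -0.1594, -0.1384], [0.6003, -0.1376, -0.1324]]
0.015 103 [[0.5876, -0.1861, -0.1645], [0.597, -0.1574, -0.1561], [0.6001, -0.1368, -0.1485]]
disc 147 [[0.5776, -0.1832, -0.173], [0.6015, -0.1485, -0.1678], [0.6267, -0.1295, -0.1615]]
b z [-0.17278321 -0.12717533] facez -0.22420991555088204
-0.002 77 [[0.5837, -0.1906, -0.1373], [0.5938, -0.1697, -0.132], [0.5982, -0.1424, -0.1264]]
0.015 43 [[0.5888, -0.1904, -0.1588], [0.5969, -0.164, -0.151], [0.5983, -0.1402, -0.1431]]
disc 252 [[0.5631, -0.1959, -0.1728], [0.6027, -0.1658, -0.1666], [0.6232, -0.1358, -0.1584]]
[[0.8184, 0.0355, 0.5736], [-0.0434, 0.9991, 0.0], [-0.5731, -0.0249, 0.8191]]
```

```bash
cat >> h.py <<'E'
yaw=.0455; T=np.radians(35)
def axes(yaw=yaw):
    z=np.array([-np.sin(T)*np.cos(yaw),-np.sin(T)*np.sin(yaw),np.cos(T)]); y=np.array([-np.sin(yaw),np.cos(yaw),0]); return np.cross(y,z),y,z
def Rt(turn=0):
    x,y,z=axes(); return Ro.from_matrix(np.array([y,x,-z]).T)*Ro.from_rotvec([0,0,turn])
def pose():
    o=st(); q=np.array(o['tool_rot']); return np.array(o['position']),Ro.from_quat(q[[1,2,3,0]]),o
def rows(p1,R1,n=5,vmax=45,wmax=.14):
    p,R,o=pose(); A=[];B=[]
    for _ in range(n):
        w=(R.inv()*R1).as_rotvec(); d=R.inv().apply(p1-p)*1000
        N=max(np.linalg.norm(w)/wmax,np.linalg.norm(d)/vmax,1); w=(w/N).round(3); d=(d/N).round(1)
        A.append(w.tolist());B.append(d.tolist()); p=p+R.apply(d/1000); R=R*Ro.from_rotvec(w)
    print('t',o['t'],'j',np.round(o['joint_positions'],2),'p',o['position'].round(4),'gap',o['finger_gap'],'f',np.round(o['contact_force'],1)); print(A);print(B); print('left',np.linalg.norm(p1-p),(R.inv()*R1).magnitude())
G=np.array([.575,-.1402,.2222])
E
python3 -c "
from h import *
rows(np.array([.506,-.143,.320]),Rt())"
```

```text
t 0.4 j [-1.3   0.26  0.39  1.72 -0.    1.67] p [ 0.1305 -0.4774  0.376 ] gap 0.9985991680576779 f [-0.1 -1.3  1.4]
[[-0.046, 0.038, -0.125], [-0.046, 0.038, -0.125], [-0.046, 0.038, -0.125], [-0.046, 0.039, -0.125], [-0.046, 0.039, -0.126]]
[[37.8, -23.8, 5.4], [40.3, -19.2, 5.8], [42.1, -14.4, 6.6], [43.3, -9.3, 7.7], [43.9, -4.3, 9.1]]
left 0.2809799584127565 0.8676884079934433
```

Request:
{"api": "send_rows", "payload": {
  "rot": [
    [-0.046,0.038,-0.125],
    [-0.046,0.038,-0.125],
    [-0.046,0.038,-0.125],
    [-0.046,0.039,-0.125],
    [-0.046,0.039,-0.126]
  ],
  "offset": [
    [37.8,-23.8,5.4],
    [40.3,-19.2,5.8],
    [42.1,-14.4,6.6],
    [43.3,-9.3,7.7],
    [43.9,-4.3,9.1]
  ],
  "jaw": [1,1,1,1,1]
}}

```text
t: 0.9
position: [0.3039, -0.3362, 0.3623]
tool_rot: [0.11, 0.908, 0.389, 0.107]
contact_force: [0.8, -0.9, -0.1]
finger_gap: 1.003
```

```bash
python3 -c "
from h import *
rows(np.array([.506,-.143,.320]),Rt())"
```

```text
t 0.9 j [-0.95 -0.12 -0.11  1.32  0.16  1.41] p [ 0.3039 -0.3362  0.3623] gap 1.0029295902904687 f [ 0.8 -0.9 -0.1]
[[-0.042, 0.04, -0.121], [-0.042, 0.04, -0.121], [-0.042, 0.04, -0.12], [-0.041, 0.04, -0.121], [-0.042, 0.04, -0.12]]
[[43.4, -0.6, 11.8], [42.7, 4.1, 13.6], [41.4, 8.5, 15.5], [39.4, 12.7, 17.6], [36.9, 16.6, 19.7]]
left 0.05782461868963489 0.1723055061672223
```

Request:
{"api": "send_rows", "payload": {
  "rot": [
    [-0.042,0.04,-0.121],
    [-0.042,0.04,-0.121],
    [-0.042,0.04,-0.12],
    [-0.041,0.04,-0.121],
    [-0.042,0.04,-0.12]
  ],
  "offset": [
    [43.4,-0.6,11.8],
    [42.7,4.1,13.6],
    [41.4,8.5,15.5],
    [39.4,12.7,17.6],
    [36.9,16.6,19.7]
  ],
  "jaw": [1,1,1,1,1]
}}

```text
t: 1.4
position: [0.4675, -0.1722, 0.3281]
tool_rot: [0.194, 0.711, 0.645, 0.201]
contact_force: [0.4, -0.3, 0.3]
finger_gap: 1.003
```

```bash
python3 -c "
from h import *
rows(np.array([.506,-.143,.320]),Rt())"
```

```text
t 1.4 j [-0.51 -0.26 -0.42  0.9   0.25  1.22] p [ 0.4675 -0.1722  0.3281] gap 1.0026745711759644 f [ 0.4 -0.3  0.3]
[[-0.039, 0.041, -0.118], [-0.004, 0.003, -0.011], [0.0, 0.001, -0.0], [0.0, -0.0, -0.0], [0.0, -0.0, -0.0]]
[[29.5, 23.2, 24.8], [2.3, 2.3, 2.4], [-0.0, 0.0, -0.0], [-0.0, 0.0, -0.0], [-0.0, 0.0, -0.0]]
left 3.186877534431658e-05 0.0006385005730709923
```

Request:
{"api": "send_rows", "payload": {
  "rot": [
    [-0.039,0.041,-0.118],
    [-0.01,0.01,-0.03],
    [0,0,0]
  ],
  "offset": [
    [29.5,23.2,24.8],
    [6,6,6],
    [0,0,0]
  ],
  "jaw": [1,1,1]
}}

```text
t: 1.7
position: [0.5126, -0.1333, 0.3167]
tool_rot: [0.209, 0.646, 0.7, 0.221]
contact_force: [-1.2, -0.3, 0.4]
finger_gap: 1.001
```

```bash
python3 - <<'E'
from h import *
rows(np.array([.506,-.143,.320]),Rt(),2)
p,R,o=pose(); s=snap('wrist','w.png'); M=np.array(s['tool_from_camera'])
# camera->world
Rc=R.as_matrix()@M[:3,:3]; tc=p+R.apply(M[:3,3]); s['R']=Rc.T; s['t']=-Rc.T@tc; np.save('pics/w.npy',s,allow_pickle=True)
P=cloud(s); m=blue(s)&(s['range_z']>0); l=P[m]@np.array(axes()).T
print(len(l),np.percentile(l,[1,50,99],axis=0).round(4), 'G',np.array(axes())@G)
zt=np.percentile(l[:,2],99)
for h0,h1 in((-.003,.006),(.033,.045)):
    g=l[(l[:,2]>zt-h1)&(l[:,2]<zt-h0)]; print(len(g),np.percentile(g,[1,50,99],axis=0).round(4).tolist())
g=l[(l[:,2]>zt-.005)][:,:2]; print(cv2.minAreaRect((g*1000).astype(np.float32)))
E
```

```text
t 1.7 j [-0.42 -0.23 -0.46  0.78  0.27  1.15] p [ 0.5126 -0.1333  0.3167] gap 1.0010879740894052 f [-1.2 -0.3  0.4]
[[0.008, -0.014, 0.032], [-0.0, 0.0, -0.0]]
[[-9.2, -4.1, -6.9], [-0.0, 0.0, -0.0]]
left 3.352862384724602e-05 0.0006975325262687061
4428 [[ 0.5554 -0.1953 -0.1697]
 [ 0.5888 -0.1624 -0.1674]
 [ 0.6214 -0.131  -0.1308]] G [ 0.59274999 -0.16620837 -0.1437919 ]
944 [[0.5814, -0.1905, -0.1344], [0.5883, -0.1663, -0.1318], [0.5952, -0.1383, -0.1303]]
3386 [[0.5553, -0.1956, -0.1698], [0.591, -0.1619, -0.1677], [0.6216, -0.1306, -0.1662]]
((588.3727416992188, -164.75640869140625), (53.31023406982422, 13.955475807189941), 89.65580749511719)
```

View pics/w.png

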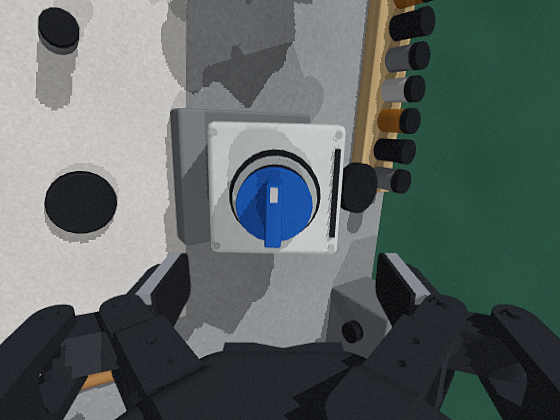

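The wrist view shows the bar upright at (273,215) with its dash end at (274,195), centred on the disc. The finger tips stand clear on both sides. I'll refine the grip point and descend.

```bash
cat >> h.py <<'E'
A=np.array(axes())
def L(x,y,z): return A.T@np.array([x,y,z])
C=(.5883,-.164)
def stat():
    p,R,o=pose(); l=A@p; f=A@np.array(o['contact_force'])
    print('t',round(o['t'],2),'l(mm)',(l*1000).round(1),'f',f.round(1),'turn',round((Rt().inv()*R).as_rotvec()[2],3),'rv',(Rt().inv()*R).as_rotvec().round(3),'gap',round(o['finger_gap'],3),'j',np.round(o['joint_positions'],2))
E
python3 -c "
from h import *
stat(); rows(L(*C,-.07),Rt(),5,45)
"
```

```text
t 1.75 l(mm) [ 595.9 -157.   -30.5] f [-0.9  0.5  0.3] turn -0.03 rv [-0.007  0.013 -0.03 ] gap 1.002 j [-0.42 -0.23 -0.46  0.78  0.27  1.15]
t 1.75 j [-0.42 -0.23 -0.46  0.78  0.27  1.15] p [ 0.5122 -0.1338  0.3168] gap 1.0020486188818372 f [-1.   0.4 -0.3]
[[0.007, -0.013, 0.03], [0.0, -0.0, -0.0], [0.0, -0.0, -0.0], [0.0, -0.0, -0.0], [0.0, -0.0, -0.0]]
[[-7.3, -8.1, 39.4], [-0.0, -0.0, -0.0], [-0.0, -0.0, -0.0], [-0.0, -0.0, -0.0], [-0.0, -0.0, -0.0]]
left 3.085497813465195e-05 0.00024989321286556925
```

Request:
{"api": "send_rows", "payload": {
  "rot": [
    [0.007,-0.013,0.03],
    [0,0,0],
    [0,0,0]
  ],
  "offset": [
    [-7.3,-8.1,39.4],
    [0,0,0],
    [0,0,0]
  ],
  "jaw": [1,1,1]
}}

```text
t: 2.05
position: [0.5284, -0.1433, 0.2815]
tool_rot: [0.209, 0.662, 0.687, 0.217]
contact_force: [1.2, 0.7, 0.5]
finger_gap: 1.002
```

```bash
python3 -c "
from h import *
stat(); rows(L(*C,-.161),Rt(),5,30)
"
```

```text
t 2.05 l(mm) [ 588.5 -167.2  -68.4] f [ 1.2  0.6 -0.3] turn 0.007 rv [-0.001 -0.005  0.007] gap 1.002 j [-0.41 -0.19 -0.51  0.68  0.25  1.2 ]
t 2.05 j [-0.41 -0.19 -0.51  0.68  0.25  1.2 ] p [ 0.5284 -0.1433  0.2815] gap 1.0015723110326833 f [1.2 0.7 0.5]
[[0.0, 0.002, -0.002], [0.0, 0.001, -0.002], [0.001, 0.002, -0.003], [-0.0, -0.0, -0.0], [-0.0, -0.0, -0.0]]
[[1.2, -0.1, 30.0], [1.1, -0.1, 30.0], [1.1, -0.1, 30.0], [0.1, 0.0, 2.6], [0.0, 0.0, -0.0]]
left 3.6892656840357406e-05 0.00032301308494256045
```

Request:
{"api": "send_rows", "payload": {
  "rot": [
    [0,0.002,-0.002],
    [0,0.001,-0.002],
    [0,0.001,-0.002],
    [0,0,0]
  ],
  "offset": [
    [1.2,0,30],
    [1.1,0,30],
    [1,0,20],
    [0,0,0]
  ],
  "jaw": [1,1,1,1]
}}

```text
t: 2.45
position: [0.5756, -0.1426, 0.2213]
tool_rot: [0.212, 0.661, 0.686, 0.218]
contact_force: [-0.3, -0.7, 0.5]
finger_gap: 0.997
```

```bash
python3 -c "
from h import *
stat(); rows(L(*C,-.161),Rt(),5,30)
"
```

```text
t 2.45 l(mm) [ 592.6 -168.7 -144.8] f [ 0.  -0.6  0.6] turn 0.005 rv [-0.007 -0.007  0.005] gap 0.997 j [-0.36 -0.07 -0.57  0.48  0.22  1.24]
t 2.45 j [-0.36 -0.07 -0.57  0.48  0.22  1.24] p [ 0.5756 -0.1426  0.2213] gap 0.9973146525578662 f [-0.3 -0.7  0.5]
[[0.007, 0.007, -0.005], [-0.0, 0.0, -0.0], [-0.0, 0.0, -0.0], [-0.0, 0.0, -0.0], [-0.0, 0.0, -0.0]]
[[4.8, -4.4, 16.1], [-0.0, -0.0, 0.0], [-0.0, -0.0, 0.0], [-0.0, -0.0, 0.0], [-0.0, -0.0, 0.0]]
left 6.33984757033149e-05 0.00021746070069453825
```

Request:
{"api": "send_rows", "payload": {
  "rot": [
    [0.007,0.007,-0.005],
    [0,0,0],
    [0,0,0]
  ],
  "offset": [
    [5,-4.4,15],
    [0,0,0],
    [0,0,0]
  ],
  "jaw": [1,1,1]
}}

```text
t: 2.75
position: [0.5808, -0.1387, 0.2092]
tool_rot: [0.209, 0.659, 0.689, 0.218]
contact_force: [1.6, -0.6, -0.0]
finger_gap: 1.005
```

```bash
python3 -c "
from h import *
stat(); rows(L(*C,-.161),Rt(),2,30)
"
```

```text
t 2.75 l(mm) [ 590.1 -165.  -157.8] f [ 1.3 -0.7 -0.9] turn 0.001 rv [-0.002 -0.002  0.001] gap 1.005 j [-0.35 -0.05 -0.58  0.46  0.22  1.24]
t 2.75 j [-0.35 -0.05 -0.58  0.46  0.22  1.24] p [ 0.5808 -0.1387  0.2092] gap 1.0045362648482639 f [ 1.6 -0.6 -0. ]
[[0.002, 0.002, -0.001], [0.0, -0.0, 0.0]]
[[1.0, -1.8, 3.2], [-0.0, 0.0, -0.0]]
left 2.4167493784446773e-05 0.0004658905247122143
```

Request:
{"api": "send_rows", "payload": {
  "rot": [
    [0.002,0.002,0],
    [0,0,0],
    [0,0,0],
    [0,0,0],
    [0,0,0]
  ],
  "offset": [
    [1,-1.8,2.5],
    [0,0,0],
    [0,0,0],
    [0,0,0],
    [0,0,0]
  ],
  "jaw": [0.4,0,0,0,0]
}}

```text
t: 3.25
position: [0.5807, -0.1382, 0.2082]
tool_rot: [0.209, 0.659, 0.689, 0.218]
contact_force: [-4.3, -0.8, 0.7]
finger_gap: 0.156
```

```bash
python3 -c "
from h import *
stat()
"
```

```text
t 3.25 l(mm) [ 589.5 -164.4 -158.6] f [-3.1 -0.6  3.1] turn 0.001 rv [-0.003 -0.001  0.001] gap 0.156 j [-0.35 -0.05 -0.59  0.45  0.22  1.24]
```

Request:
{"api": "send_rows", "payload": {
  "rot": [
    [0,0,0],
    [0,0,0],
    [0,0,0],
    [0,0,0]
  ],
  "offset": [
    [0,0,4],
    [0,0,4],
    [0,0,4],
    [0,0,3]
  ],
  "jaw": [0,0,0,0]
}}

```text
t: 3.65
position: [0.5896, -0.1378, 0.1955]
tool_rot: [0.209, 0.659, 0.689, 0.218]
contact_force: [-8.0, -0.3, 6.5]
finger_gap: 0.154
```

```bash
python3 -c "
from h import *
stat()
"
```

```text
t 3.65 l(mm) [ 589.5 -164.4 -174.1] f [-2.8  0.1  9.9] turn 0.001 rv [-0.003 -0.001  0.001] gap 0.154 j [-0.34 -0.02 -0.6   0.42  0.22  1.25]
```

Request:
{"api": "send_rows", "payload": {
  "rot": [
    [0,0,0.1],
    [0,0,0.14],
    [0,0,0.14],
    [0,0,0.14]
  ],
  "offset": [
    [0,0,0.5],
    [0,0,0.3],
    [0,0,0.3],
    [0,0,0.3]
  ],
  "jaw": [0,0,0,0]
}}

```text
t: 4.05
position: [0.5904, -0.1379, 0.1953]
tool_rot: [0.144, 0.818, 0.49, 0.266]
contact_force: [-17.9, 0.1, 16.7]
finger_gap: 0.152
```

```bash
python3 -c "
from h import *
stat(); print(st()['moment'])
"
```

```text
t 4.05 l(mm) [ 590.  -164.6 -174.7] f [-5.1  0.9 23.9] turn 0.537 rv [-0.004 -0.001  0.537] gap 0.152 j [-0.34 -0.02 -0.6   0.41  0.22  1.79]
[0.24239976 1.94658802 0.26405411]
```

Request:
{"api": "send_rows", "payload": {
  "rot": [
    [0,0,0.14],
    [0,0,0.14],
    [0,0,0.14],
    [0,0,0.14],
    [0,0,0.14]
  ],
  "offset": [
    [0,0,-0.3],
    [0,0,0],
    [0,0,0],
    [0,0,0],
    [0,0,0]
  ],
  "jaw": [0,0,0,0,0]
}}

```text
t: 4.55
position: [0.5904, -0.1383, 0.1957]
tool_rot: [0.04, 0.939, 0.165, 0.3]
contact_force: [-8.0, -0.7, 7.7]
finger_gap: 0.153
```

```bash
python3 -c "
from h import *
stat()
"
```

```text
t 4.55 l(mm) [ 590.2 -165.  -174.4] f [-2.1 -0.3 10.9] turn 1.267 rv [-0.006  0.     1.267] gap 0.153 j [-0.34 -0.02 -0.6   0.41  0.22  2.52]
```

Request:
{"api": "send_rows", "payload": {
  "rot": [
    [0,0,0.12],
    [0,0,0],
    [0,0,0]
  ],
  "offset": [
    [0,0,0],
    [0,0,0],
    [0,0,-3]
  ],
  "jaw": [0,0,0]
}}

```text
t: 4.85
position: [0.5888, -0.1385, 0.1979]
tool_rot: [0.021, 0.947, 0.103, 0.302]
contact_force: [-6.8, 0.7, 5.7]
finger_gap: 0.15
```

```bash
python3 -c "
from h import *
stat()
"
```

```text
t 4.85 l(mm) [ 590.2 -165.2 -171.7] f [-2.3  1.   8.5] turn 1.399 rv [-0.006  0.     1.399] gap 0.15 j [-0.34 -0.02 -0.59  0.42  0.22  2.65]
```

Request:
{"api": "send_rows", "payload": {
  "rot": [
    [0,0,0],
    [0,0,0],
    [0,0,0],
    [0,0,0]
  ],
  "offset": [
    [0,0,-2],
    [0,0,-2],
    [0,0,-0.7],
    [0,0,0]
  ],
  "jaw": [0,0,0,0]
}}

```text
t: 5.25
position: [0.5862, -0.1386, 0.2016]
tool_rot: [0.021, 0.947, 0.103, 0.302]
contact_force: [-6.2, -0.1, 5.2]
finger_gap: 0.148
```

```bash
python3 -c "
from h import *
stat()
"
```

```text
t 5.25 l(mm) [ 590.2 -165.2 -167.2] f [-2.1  0.2  7.8] turn 1.399 rv [-0.006  0.     1.399] gap 0.148 j [-0.35 -0.03 -0.59  0.43  0.22  2.64]
```

Request:
{"api": "send_rows", "payload": {
  "rot": [
    [0,0,0],
    [0,0,0]
  ],
  "offset": [
    [0,0,-1],
    [0,0,0]
  ],
  "jaw": [0,0]
}}

```text
t: 5.45
position: [0.5858, -0.1386, 0.2021]
tool_rot: [0.021, 0.947, 0.103, 0.302]
contact_force: [-4.9, 0.1, 5.0]
finger_gap: 0.153
```

```bash
python3 -c "
from h import *
stat()
"
```

```text
t 5.45 l(mm) [ 590.2 -165.1 -166.5] f [-1.2  0.3  6.9] turn 1.399 rv [-0.006  0.     1.399] gap 0.153 j [-0.35 -0.03 -0.59  0.43  0.22  2.64]
```

Request:
{"api": "send_rows", "payload": {
  "rot": [
    [0,0,0],
    [0,0,0]
  ],
  "offset": [
    [0,0,-1],
    [0,0,0]
  ],
  "jaw": [0,0]
}}

```text
t: 5.65
position: [0.5854, -0.1387, 0.2026]
tool_rot: [0.021, 0.947, 0.103, 0.302]
contact_force: [-2.2, -0.5, 2.2]
finger_gap: 0.15
```

```bash
python3 -c "
from h import *
stat()
"
```

```text
t 5.65 l(mm) [ 590.1 -165.2 -165.9] f [-0.6 -0.4  3.1] turn 1.399 rv [-0.006  0.     1.399] gap 0.15 j [-0.35 -0.03 -0.59  0.43  0.22  2.64]
```

Request:
{"api": "send_rows", "payload": {
  "rot": [
    [0,0,0],
    [0,0,0],
    [0,0,0],
    [0,0,0],
    [0,0,0]
  ],
  "offset": [
    [0,0,-1],
    [0,0,-1],
    [0,0,-1],
    [0,0,-2],
    [0,0,0]
  ],
  "jaw": [0,0,0,0,0]
}}

```text
t: 6.15
position: [0.5832, -0.1389, 0.2056]
tool_rot: [0.021, 0.948, 0.103, 0.302]
contact_force: [6.0, -1.4, -6.8]
finger_gap: 0.152
```

```bash
python3 -c "
from h import *
stat()
"
```

```text
t 6.15 l(mm) [ 590.  -165.3 -162.1] f [ 1.  -1.7 -9. ] turn 1.399 rv [-0.005 -0.     1.399] gap 0.152 j [-0.35 -0.04 -0.59  0.44  0.22  2.64]
```

Request:
{"api": "send_rows", "payload": {
  "rot": [
    [0,0,0],
    [0,0,0],
    [0,0,0]
  ],
  "offset": [
    [0,0,-2.5],
    [0,0,-2.5],
    [0,0,0]
  ],
  "jaw": [0,0,0]
}}

```text
t: 6.45
position: [0.5809, -0.1391, 0.209]
tool_rot: [0.021, 0.948, 0.103, 0.302]
contact_force: [9.1, -1.6, -6.9]
finger_gap: 0.158
```

```bash
python3 -c "
from h import *
stat()
"
```

```text
t 6.45 l(mm) [ 590.  -165.4 -158. ] f [  3.4  -2.  -10.8] turn 1.399 rv [-0.005 -0.     1.399] gap 0.158 j [-0.35 -0.05 -0.59  0.45  0.22  2.64]
```

Request:
{"api": "send_rows", "payload": {
  "rot": [
    [0,0,0],
    [0,0,0],
    [0,0,0]
  ],
  "offset": [
    [0,0,-2.5],
    [0,0,-2.3],
    [0,0,0]
  ],
  "jaw": [0,0,0]
}}

```text
t: 6.75
position: [0.5787, -0.1392, 0.212]
tool_rot: [0.02, 0.948, 0.103, 0.301]
contact_force: [9.7, -2.2, -8.1]
finger_gap: 0.151
```

```bash
python3 - <<'E'
from h import *
stat(); s=snap('scene','d.png'); stat(); w=snap('wrist','dw.png')
c=cv2.resize(s['pixels'][135:215,190:290],(500,400),interpolation=cv2.INTER_CUBIC)
cv2.imwrite('pics/d2.png',np.hstack([c,cv2.resize(w['pixels'],(300,225))[:,:] if 0 else cv2.resize(w['pixels'][150:300,170:370],(300,400))]))
E
```

```text
t 6.75 l(mm) [ 589.9 -165.4 -154.3] f [  3.2  -2.6 -12.1] turn 1.399 rv [-0.004 -0.     1.399] gap 0.151 j [-0.35 -0.05 -0.58  0.46  0.22  2.64]
t 6.8 l(mm) [ 589.9 -165.4 -154.5] f [  2.8  -2.4 -13.5] turn 1.399 rv [-0.004 -0.     1.399] gap 0.149 j [-0.35 -0.05 -0.58  0.46  0.22  2.64]
```

View pics/d2.png

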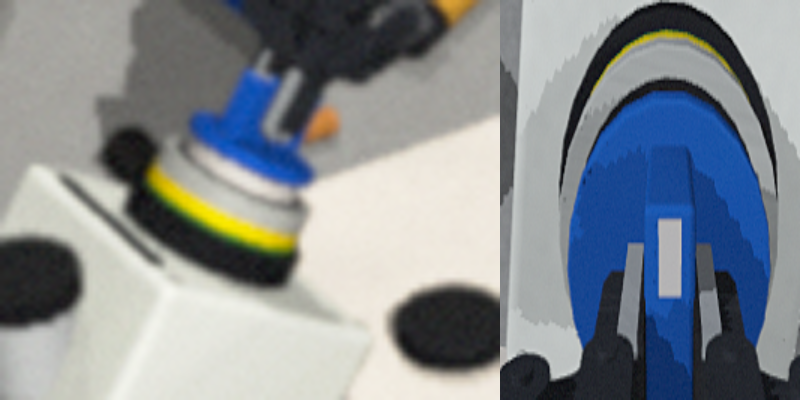

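The left panel shows the full yellow band and a thin green band at about (230,238), with no red. I'll hold the pull here.

Request:
{"api": "send_rows", "payload": {
  "rot": [
    [0,0,0],
    [0,0,0],
    [0,0,0],
    [0,0,0],
    [0,0,0]
  ],
  "offset": [
    [0,0,-0.8],
    [0,0,0],
    [0,0,-0.5],
    [0,0,0],
    [0,0,-0.5]
  ],
  "jaw": [0,0,0,0,0]
}}

```text
t: 7.35
position: [0.579, -0.1392, 0.2115]
tool_rot: [0.02, 0.948, 0.103, 0.301]
contact_force: [10.7, -2.1, -8.5]
finger_gap: 0.152
```

```bash
python3 -c "
from h import *
stat()
"
```

```text
t 7.35 l(mm) [ 590.  -165.4 -154.9] f [  3.9  -2.6 -13. ] turn 1.398 rv [-0.003  0.     1.398] gap 0.152 j [-0.35 -0.05 -0.58  0.46  0.22  2.64]
```

Request:
{"api": "send_rows", "payload": {
  "rot": [
    [0,0,0],
    [0,0,0],
    [0,0,0],
    [0,0,0],
    [0,0,0]
  ],
  "offset": [
    [0,0,-1.5],
    [0,0,-0.7],
    [0,0,-0.7],
    [0,0,-0.7],
    [0,0,-0.7]
  ],
  "jaw": [0,0,0,0,0]
}}

```text
t: 7.85
position: [0.5779, -0.1394, 0.2133]
tool_rot: [0.02, 0.948, 0.104, 0.301]
contact_force: [11.7, -1.0, -9.0]
finger_gap: 0.15
```

```bash
python3 -c "
from h import *
stat()
"
```

```text
t 7.85 l(mm) [ 590.  -165.5 -152.8] f [  4.4  -1.5 -14. ] turn 1.398 rv [-0.002  0.     1.398] gap 0.15 j [-0.36 -0.05 -0.58  0.47  0.23  2.63]
```

Request:
{"api": "send_rows", "payload": {
  "rot": [
    [0,0,0],
    [0,0,0],
    [0,0,0],
    [0,0,0],
    [0,0,0]
  ],
  "offset": [
    [0,0,-0.5],
    [0,0,-0.5],
    [0,0,-0.5],
    [0,0,-0.5],
    [0,0,-0.5]
  ],
  "jaw": [0,0,0,0,0]
}}

```text
t: 8.35
position: [0.5778, -0.1394, 0.2134]
tool_rot: [0.019, 0.948, 0.104, 0.3]
contact_force: [10.7, -1.8, -9.7]
finger_gap: 0.154
```

```bash
python3 - <<'E'
from h import *
stat(); s=snap('scene','e.png')
cv2.imwrite('pics/e2.png',cv2.resize(s['pixels'][150:200,205:265],(480,400),interpolation=cv2.INTER_CUBIC))
E
```

```text
t 8.35 l(mm) [ 590.  -165.5 -152.6] f [  3.1  -2.3 -14.1] turn 1.398 rv [-1.000e-03  0.000e+00  1.398e+00] gap 0.154 j [-0.36 -0.05 -0.58  0.47  0.23  2.63]
```

View pics/e2.png

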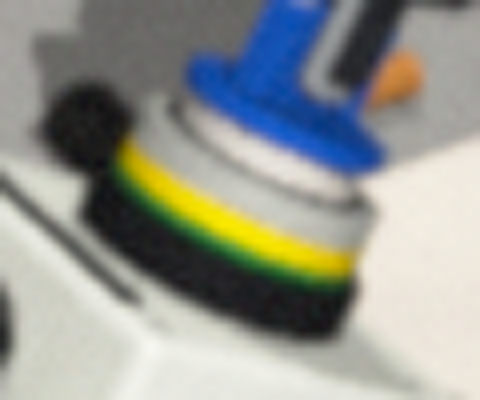

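The yellow and green bands show with no red, and green has been up for about 1.6 s. I'll let the cap back now.

Request:
{"api": "send_rows", "payload": {
  "rot": [
    [0,0,0],
    [0,0,0],
    [0,0,0],
    [0,0,0],
    [0,0,0]
  ],
  "offset": [
    [0,0,3],
    [0,0,3],
    [0,0,3],
    [0,0,2],
    [0,0,0]
  ],
  "jaw": [0,0,0,0,0]
}}

```text
t: 8.9
position: [0.5853, -0.1389, 0.2029]
tool_rot: [0.019, 0.948, 0.104, 0.3]
contact_force: [2.3, 0.5, -0.1]
finger_gap: 0.161
```

```bash
python3 -c "
from h import *
stat()
"
```

```text
t 8.9 l(mm) [ 590.1 -165.4 -165.6] f [ 1.8  0.3 -1.5] turn 1.397 rv [0.000e+00 1.000e-03 1.397e+00] gap 0.161 j [-0.35 -0.03 -0.58  0.44  0.22  2.64]
```

Request:
{"api": "send_rows", "payload": {
  "rot": [
    [0,0,0],
    [0,0,0],
    [0,0,0],
    [0,0,0],
    [0,0,0]
  ],
  "offset": [
    [0,0,0],
    [0,0,0],
    [0,0,0],
    [0,0,0],
    [0,0,0]
  ],
  "jaw": [0.3,0.5,0.6,0.6,0.6]
}}

```text
t: 9.4
position: [0.5852, -0.1389, 0.2033]
tool_rot: [0.019, 0.948, 0.104, 0.301]
contact_force: [1.0, -0.4, -0.6]
finger_gap: 0.603
```

Request:
{"api": "send_rows", "payload": {
  "rot": [
    [0,0,0],
    [0,0,0],
    [0,0,0],
    [0,0,0],
    [0,0,0]
  ],
  "offset": [
    [0,0,-10],
    [0,0,-30],
    [0,0,-40],
    [0,0,-30],
    [0,0,0]
  ],
  "jaw": [0.6,0.6,0.6,0.6,0.6]
}}

```text
t: 9.9
position: [0.5179, -0.1412, 0.2981]
tool_rot: [0.019, 0.948, 0.105, 0.3]
contact_force: [-0.6, 0.1, 0.8]
finger_gap: 0.6
```

```bash
python3 - <<'E'
from h import *
stat(); p,R,o=pose(); s=snap('scene','f.png'); w=snap('wrist','fw.png'); M=np.array(w['tool_from_camera'])
Rc=R.as_matrix()@M[:3,:3]; tc=p+R.apply(M[:3,3]); w['R']=Rc.T; w['t']=-Rc.T@tc
l=cloud(w)[blue(w)&(w['range_z']>0)]@A.T; zt=np.percentile(l[:,2],99); g=l[l[:,2]>zt-.005][:,:2]
print('top z',zt,cv2.minAreaRect((g*1000).astype(np.float32)))
cv2.imwrite('pics/f2.png',np.hstack([cv2.resize(s['pixels'][150:200,205:265],(360,300)),cv2.resize(s['pixels'],(400,300))]))
E
```

```text
t 9.9 l(mm) [ 589.5 -164.6  -48.9] f [0.  0.1 1. ] turn 1.397 rv [1.000e-03 1.000e-03 1.397e+00] gap 0.6 j [-0.42 -0.21 -0.49  0.73  0.26  2.58]
top z -0.13628869486251197 ((590.0689086914062, -165.47915649414062), (53.316463470458984, 14.004258155822754), 9.59305477142334)
```

View pics/f2.png

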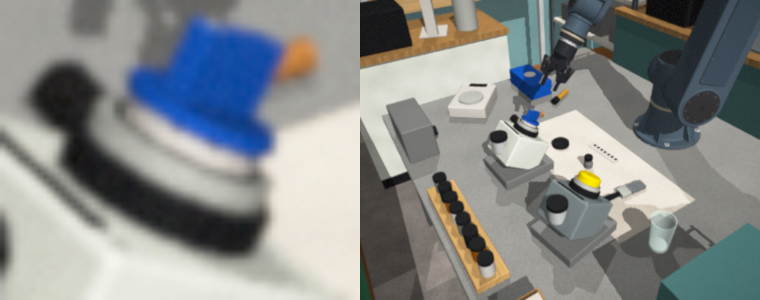

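The collar is back with no bands showing, the bar points up the slope, and the bystanders look undisturbed. I'll check the depth against the white face before and after.

```bash
python3 - <<'E'
from h import *
p,R,o=pose(); w1=np.load('pics/w.npy',allow_pickle=True).item(); w2=np.load('pics/fw.png.npy',allow_pickle=True).item(); M=np.array(w2['tool_from_camera'])
Rc=R.as_matrix()@M[:3,:3]; tc=p+R.apply(M[:3,3]); w2['R']=Rc.T; w2['t']=-Rc.T@tc
for w in(w1,w2):
    P=cloud(w)@A.T; H=cv2.cvtColor(w['pixels'],cv2.COLOR_BGR2HSV); v=w['range_z']>0; b=blue(w)&v
    z=P[b][:,2]; d=z[z<-.155]; t=z[z>-.142]; r=np.hypot(P[...,0]-.589,P[...,1]+.1645)
    f=P[v&(r>.055)&(r<.08)&(abs(P[...,2]+.224)<.012)][:,2]
    for q in (d,t,f): h,e=np.histogram(q,bins=np.arange(-.25,-.12,.001)); k=e[h.argmax()]; print(len(q),np.median(q[abs(q-k-.0005)<.0025]).round(4),end=' | ')
    print()
E
```

```text
3422 -0.1677 | 964 -0.1318 | 7327 -0.2256 | 
3804 -0.1762 | 1003 -0.1403 | 8432 -0.2271 |
```

```bash
python3 -c "
from h import *
stat(); print(r.finish_job())"
```

```text
t 10.0 l(mm) [ 588.  -164.4  -51.8] f [ 0.1  0.  -0.3] turn 1.398 rv [ 0.004 -0.     1.398] gap 0.596 j [-0.42 -0.21 -0.49  0.73  0.26  2.58]
the job is handed in; nothing more can be done
None
```

The cap is locked in its notch, it passed the pull test, and I handed the job in at about 10 s of the 45 s. The hand-in gives no verdict, so I don't know the judged result.

- **Locking:** I gripped the bar, pushed it in about 15.5 mm and turned it clockwise to 1.40 rad. It then rose until the wrist force dropped away at about 8 mm, which is the notch.
- **Pull test:** I held the pull for about 1.6 s. The wrist force read 12–14 N and the tool was 11–13 mm out. Pictures taken at the start and end of the hold showed green and no red.
- **Release:** I let the cap back, opened the jaws and backed off about 115 mm. The last force reading was under 0.5 N.

**Last checks:** the collar bands are hidden again and the bar stands at about 80° (1.40 rad). The grey head and the loose items look unmoved in the picture; I didn't measure their positions.

**Disagreements:**
- **Cap depth:** it came out as 8.5 mm directly and 7.0 mm relative to the white face. A first rough check from the bar's top edge gave 5.5 mm, just under the 6 mm limit. I trust the first two because the rough check included points on the bar's sides.
- **Pull force:** it read about 1–2 N above what the tool's travel implied, but both put the pull within green.

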